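# Fetch the little plane from the bench pit

### The arm

A 7-joint arm with a two-finger parallel gripper is mounted at the origin on the work surface. World frame = base frame: x ahead of the robot, y to its left, z up, the work surface at z = 0. Lengths are in m, angles in rad, forces in N, time in s.
With the tool pointing down it reaches from about 0.4 to 0.9 m from the base axis. Payload 5.5 kg.
Tool frame: the origin (TCP) lies on the centre line of the jaws, within the pads' length; the fingertips stand tip_extent ahead of it and the grasp point (between the pads) lies 2 mm behind it (tip_extent is the distance from the TCP to the fingertips, in m); z points along the fingers, y is the line along which they close (so a half turn about z gives the same grasp; the last joint's range is limited). The gripper opens to 92 mm and grips with 3 to 60 N. Pads are 19 mm wide; open, the fingers measure 130 mm over their backs; the gripper's body (75 mm by 190 mm) begins 47 mm behind the grasp point.
Start: joints at [1.576, 0.501, -0.427, 1.55, 0.221, 1.138, -0.21], TCP at [0.166, -0.629, 0.244] pointing down, gripper open.
Joint ranges: [-2.88, 2.88], [-0.31, 2.03], [-1.54, 1.56], [0.2, 2.42], [-1.41, 4.55], [0.19, 2.02], [-2.57, 2.57]. Speed limits (rad/s): [2.57, 2.57, 3.14, 3.14, 3.14, 3.14, 3.14].

### API

Orientations are given as a unit quaternion [w, x, y, z].
In Python, from station import observe, grab_frame, camera_model, sign_off, tip_extent gives the robot as it stands. The module is installed in compiled form; this text tells all that it offers.
- The arm moves only by the tool move_arm, never from a script. Its arguments are lists of equal length, an entry for each row: "offset": the shift along the world's x, y, z as a fraction of full scale, a list of three; "turn": the turn about the world's z as a fraction of full scale. A call has 1 to 12 rows; each row is the pose to reach, as a shift and turn from the pose commanded when the call began; what a row does not reach only later rows make up. Full scale, the value 1, is 0.5 m for a shift and 90 degrees for a turn. A row lasts 1/10 s, in which the tool goes at most 50 mm and 8.59 degrees, less where a joint would pass 70% of its speed; a pose out of reach is approached as far as the arm can. A call with a number of a shift or a turn outside -1 to 1 is refused whole. A call with a gripper value outside its range is refused whole. "jaw" is the finger opening in mm, from 0 to 91.8, set as the call begins (left out, the last holds). The fingers move at their own pace and stop on an object; the grip force is fixed at half the most. Time passes only in rows, so rows that repeat a pose let the fingers close. It gives the time, the measured TCP pose, the force, the opening and the grip force at its end, in the units of the state.
- observe(): the state, without advancing time (a new reading comes with each control period).
- grab_frame(name): name is "scene" or "top"; returns the picture (480x640x3 uint8, red, green, blue); there is no depth.
- camera_model(name): a dict with "fx", "fy", "cx", "cy" (pixels), "k1" (the pictures are not rectified: a ray, as slopes to the right and down, at radius r is drawn at 1 + k1 r^2 times it, then the intrinsics apply), "R" (3x3) and "t" (3): a world point X has camera coordinates R X + t. Camera axes: x right, y down, z forward; pixel columns grow to the right and rows downward; lengths in m; the calibration is good to about 2 mm. A picture is of the moment at which its call begins. camera_model takes no time and is no camera call.
- sign_off(): hands the job in; it is judged then, once.
The state is a dict: "time_s": time; "qpos": joint angles; "joint_vel": joint speeds; "effort": joint torques, N m; "eef_pos": TCP position; "tool_rot": TCP orientation; "ft_force": force on the tool from outside, world axes, zero at the start; "wrist_torque": the same for the moment, N m; "width": finger opening in m; "gripper_force": force on a finger pad.
Only numpy, scipy, OpenCV 4.12 (cv2) and the standard library are available. Lean on these libraries where they do the work, as an engineer would, in place of code of your own. Each camera call takes 0.05 s, during which the arm holds its last target. There are 200 camera calls.

### The job

Flip up the ring pull that lies recessed in the flush hatch of the work platform, and by it lift the hatch right over, easing it gently back until it leans open on its stop. Then take the small brass hand plane out of the pit and set it down, not drop it, sole down in the middle of the cork mat, leaving the hatch open and the two loose steel things on the platform where they are.

Things in the scene. Friction and masses are not known exactly. Their poses are not given: they have to be found in the camera images.
- platform: Fixed low wooden platform on the bench with a pit under a flush hatch. Origin at bench level, z up, x from the hatch's free edge to its hinge. It spans x -165..150, y -147..147 mm, deck at z = 75 mm; pit opening x -98..90, y -102..102 mm, pit floor at z = 10 mm. A round weight and a steel bar lie on the deck beside the hatch (y about +125 and -126 mm).
- hatch_hinge (a point): Middle of the hatch's hinge line, on the deck surface at the hatch's far edge: platform x = 89, z = 75 mm. The hinge line is parallel to the platform's y.
- hatch (a joint): Angle of the wooden hatch (185 mm from hinge to free edge, 200 wide, 14 thick, 0.3 to 0.65 kg), rad: 0 shut and flush, 1.57 upright, 1.85 leaning back (towards platform +x) on its stop. Nearly free hinge: let go before upright it falls shut, beyond upright it falls on its stop.
- hatch_pan (a point): Centre of the floor of the steel pan (pocket) sunk in the hatch's top: 102 mm long (70 to 172 mm from the hinge line), 94 wide, 28 deep; its underside is 31 mm below the hatch's top face. It holds the ring pull, with about 45 mm of free space on either side of the ring's bar.
- ring_pull (a joint): Angle of the U-shaped steel ring pull relative to the hatch, rad: 0 flat in the pan (pointing to the hinge), 1.57 square to the hatch, up to 2.8 folded out over the free edge. It stays where it is left (light friction). Its pivot is parallel to the hinge line, 165 mm from it and 6 mm below the hatch's top face.
- ring_bar (a point): Middle of the ring pull's cross bar: round, 8 mm thick, straight for 58 mm parallel to the hinge line, 45 mm from the ring's pivot. Flat, it lies 120 mm from the hinge line, centre 6 mm below the deck and 22 mm above the pan's floor. Its legs are 76 mm apart. It can be pinched from above and turns between the fingers.
- plane: Small brass hand plane, loose, 0.2 kg, in the pit under the shut hatch: sole block 70 mm (x) x 28 mm (y) x 16 mm, with a dark wooden wedge 34 x 20 mm up to z = 24 mm on top. Origin at the centre of its underside (sole), z up.
- mat: Flat square cork mat fixed on the bench to the left or right of the platform, 120 x 120 x 4 mm; origin at the centre of its underside at bench level, sides along its x and y. On the platform's other side stands a shallow wooden tray, 22 mm high, that is not to be used.
- weight: Small dark steel knob weight on the platform's deck, 28 mm across, 36 mm tall; leave alone.
- rule_bar: Flat steel bar 130 x 18 x 6 mm on the platform's deck; leave alone.

How it is judged:
On the way, in this order (a step that is already met when the one before it is completed fails the run):
1. the ring pull is flipped up out of its pan while the hatch is still shut (value of joint ring_pull above 0.8 rad and value of joint hatch below 0.15 rad), for 0.1 s.
2. the hatch leans open on its stop (value of joint hatch above 1.75 rad), for 0.2 s.
3. the plane, still gripped, has been lowered to within 8 mm of the cork mat's surface, over its middle (x of plane in the frame of mat between -0.035 and 0.035 m and y of plane in the frame of mat between -0.035 and 0.035 m and height (world z) of plane below 0.012 m and contact force between the fingers and plane above 0.3 N), for 0.05 s.
At the end, for the whole second after the job is handed in: The hatch leans open on its stop (over 1.75 rad); the plane rests released and still, sole down (within 0.12 rad), on the cork mat, its origin within 35 mm of the mat's centre along each of the mat's sides (value of joint hatch above 1.75 rad and x of plane in the frame of mat between -0.035 and 0.035 m and y of plane in the frame of mat between -0.035 and 0.035 m and height (world z) of plane between 0.001 and 0.008 m and angle between plane's own z axis and vertical below 0.12 rad and linear speed of plane below 0.02 m/s and contact force between the fingers and plane below 0.05 N); the robot touches nothing.
It fails at once if the hatch falls or is flung (faster than 2 rad/s either way) instead of being eased over (velocity of joint hatch above 2 rad/s or velocity of joint hatch below -2 rad/s).
It fails at once if the weight or the steel bar on the platform is moved by more than 20 mm (distance of any of weight, rule_bar from where it was at the start of the episode above 0.02 m).
It also fails if it takes over 70 s, if anything falls off the work surface, if the arm or the gripper's body presses on something with over 40 N, if the wrist force passes 120 N, or if a joint passes its speed limit or range.

## Working session

There is one attempt and no reset: what is moved stays moved. The work goes in short steps, Python scripts to look and compute and a tool call to move; the robot and the scene stay as the last step left them, time stands still between calls to the robot, and variables do not carry over. Pictures are saved under pics/ and viewed, at most 10 in all, crops included, and the job is handed in when it is done.

Besides the shell and the picture viewer there is one more tool, called after "Request:" as name(argument=value, ...) on one line, values as JSON. move_arm: Moves the arm, as the interface text tells. Shift numbers are shares of 0.5 m and turn numbers shares of 90 degrees, none past 1 either way. Its arguments: {"type":"object","properties":{"offset":{"type":"array","items":{"type":"array","items":{"type":"number","minimum":-1,"maximum":1}}},"turn":{"type":"array","items":{"type":"number","minimum":-1,"maximum":1}},"jaw":{"type":"number"}},"required":["offset","turn"]}

```bash
mkdir -p pics
python3 - <<'E'
from station import *
import cv2
print(observe()); print(tip_extent if not callable(tip_extent) else tip_extent())
for n in("scene","top"):
    cv2.imwrite(f"pics/{n}0.png",grab_frame(n)[:,:,::-1]); print(camera_model(n))
E
```

```text
{'time_s': 0.0, 'qpos': array([ 1.57619557,  0.50185806, -0.42676722,  1.55146039,  0.22081248,
        1.1383076 , -0.21032099]), 'joint_vel': array([ 2.65084782e-03,  1.82453805e-03, -2.98986092e-05, -1.01316133e-03,
        1.82932878e-03, -6.00141868e-04, -2.10002888e-04]), 'effort': array([ 9.85699262e-04, -5.66605854e+01, -5.81604078e+00, -2.79119414e+01,
       -6.86460827e-02,  3.09234182e-02,  1.98238695e-04]), 'eef_pos': array([ 0.16548574, -0.62787982,  0.24266549]), 'tool_rot': array([-9.82214605e-04,  9.91702064e-01,  1.28553647e-01, -1.05259228e-04]), 'ft_force': array([ 0.19338143,  0.48755688, -0.17095445]), 'wrist_torque': array([0.00613106, 0.01266745, 0.01448409]), 'gripper_force': 0.0, 'width': 0.09200586601238502}
0.017
{'fx': 439.69291660546173, 'fy': 439.69291660546173, 'cx': 327.1183606892861, 'cy': 240.17767127196285, 'k1': -0.07231467317474094, 'R': array([[-0.49238004,  0.87037792, -0.00204501],
       [ 0.6917931 ,  0.38992513, -0.60776697],
       [-0.52818955, -0.30066705, -0.79411279]]), 't': array([ 0.34441091, -0.29142296,  0.97394415])}
{'fx': 563.5171770493288, 'fy': 563.5171770493288, 'cx': 321.3659518890876, 'cy': 247.8933874437429, 'k1': -0.05607682705069667, 'R': array([[-0.06035726, -0.99816638, -0.00456987],
       [-0.97457107,  0.05991903, -0.21591881],
       [ 0.21579672, -0.00857861, -0.97640063]]), 't': array([-0.07145561,  0.55738402,  0.81481671])}
```

View pics/top0.png

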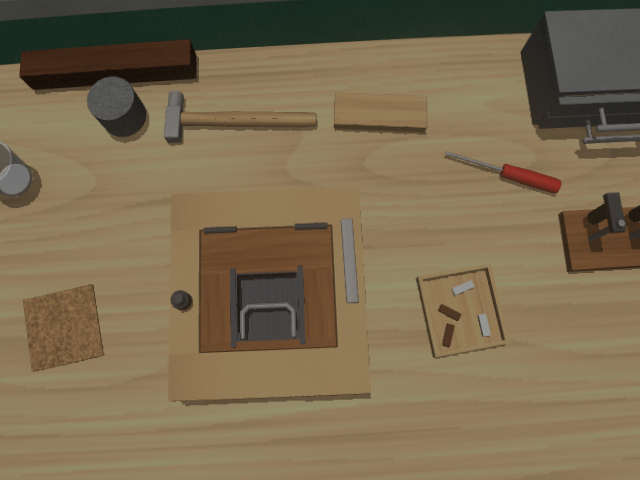

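View pics/scene0.png

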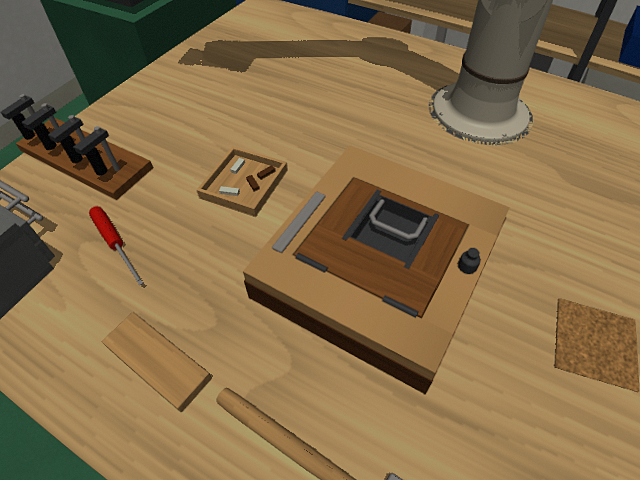

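The top view shows the hatch with its hinges at the top (pixels 220,230 and 311,226), the ring bar at about (268,307), and the ring pivots at about (242,337) and (294,336). The mat is at (63,328), the weight at (180,300) and the bar at (350,260).

```bash
cat > h.py <<'E'
import numpy as np, cv2
from station import *
def pix2w(name,uv,z):
    m=camera_model(name); R,t=m["R"],m["t"]
    K=np.array([[m["fx"],0,m["cx"]],[0,m["fy"],m["cy"]],[0,0,1]])
    d=np.array([m["k1"],0,0,0,0])
    n=cv2.undistortPoints(np.array(uv,float).reshape(-1,1,2),K,d).reshape(-1,2)
    c=-R.T@t; r=np.c_[n,np.ones(len(n))]@R
    return c+r*((z-c[2])/r[:,2])[:,None]
def w2pix(name,X):
    m=camera_model(name)
    K=np.array([[m["fx"],0,m["cx"]],[0,m["fy"],m["cy"]],[0,0,1]])
    return cv2.projectPoints(np.array(X,float).reshape(-1,1,3),cv2.Rodrigues(m["R"])[0],m["t"],K,np.array([m["k1"],0,0,0,0]))[0].reshape(-1,2)
E
python3 - <<'E'
from h import *
np.set_printoptions(precision=4,suppress=True)
print("deck",pix2w("top",[(172,193),(360,187),(369,396),(169,398)],.075))
h=pix2w("top",[(200,230),(333,225),(337,348),(200,352)],.075);print("hatch",h)
print("bar t",pix2w("top",[(248,307),(268,306),(290,306)],.069), "s",pix2w("scene",[(375,224),(394,236),(415,239)],.069))
print("mat t",pix2w("top",[(24,299),(94,286),(102,359),(33,369)],.004))
print("mat s",pix2w("scene",[(559,299),(637,319),(638,387),(555,365)],.004))
print("wt",pix2w("top",[(181,300)],.1)); print("rule",pix2w("top",[(342,220),(354,219),(358,301),(347,303)],.081))
# model fit of platform
from scipy.optimize import least_squares
obs=np.vstack([pix2w("top",[(172,193),(360,187),(369,396),(169,398)],.075),h])[:,:2]
P=np.array([[150,147],[150,-147],[-165,-147],[-165,147],[89,100],[89,-100],[-96,-100],[-96,100]])/1e3
f=lambda q:(P@np.array([[np.cos(q[2]),np.sin(q[2])],[-np.sin(q[2]),np.cos(q[2])]])+q[:2]-obs).ravel()
s=least_squares(f,[.5,0,0]);print(s.x,s.fun.reshape(-1,2))
E
```

```text
deck [[ 0.6514  0.1237  0.075 ]
 [ 0.6426 -0.1714  0.075 ]
 [ 0.3252 -0.1608  0.075 ]
 [ 0.3391  0.1298  0.075 ]]
hatch [[ 0.5886  0.0802  0.075 ]
 [ 0.5838 -0.1252  0.075 ]
 [ 0.3968 -0.119   0.075 ]
 [ 0.4028  0.0831  0.075 ]]
bar t [[ 0.4659  0.0107  0.069 ]
 [ 0.4656 -0.0195  0.069 ]
 [ 0.4636 -0.0526  0.069 ]] s [[ 0.4702 -0.0439  0.069 ]
 [ 0.4773 -0.0083  0.069 ]
 [ 0.4669  0.022   0.069 ]]
mat t [[0.5083 0.3908 0.004 ]
 [0.5233 0.2728 0.004 ]
 [0.4036 0.2572 0.004 ]
 [0.3934 0.3706 0.004 ]]
mat s [[0.4136 0.2567 0.004 ]
 [0.3894 0.3756 0.004 ]
 [0.5028 0.3907 0.004 ]
 [0.5267 0.2753 0.004 ]]
wt [[0.4781 0.1044 0.1   ]]
rule [[ 0.5893 -0.1393  0.081 ]
 [ 0.5898 -0.1578  0.081 ]
 [ 0.4635 -0.1545  0.081 ]
 [ 0.4615 -0.138   0.081 ]]
[ 0.4968 -0.0201 -0.0303] [[-0.0002 -0.0014]
 [-0.0004 -0.0002]
 [ 0.0022 -0.0013]
 [-0.0028  0.002 ]
 [ 0.0002 -0.0031]
 [-0.0011  0.0025]
 [ 0.001   0.0018]
 [ 0.0011 -0.0004]]
```

Request:
move_arm(offset=[[0.528,0.598,0],[0.528,0.598,0],[0.528,0.598,0],[0.528,0.598,0],[0.528,0.598,0],[0.528,0.598,0],[0.528,0.598,0],[0.528,0.598,0],[0.528,0.598,0]], turn=[0.408,0.408,0.408,0.408,0.408,0.408,0.408,0.408,0.408], jaw=40)

```text
time_s: 1.0
eef_pos: [0.4352, -0.3217, 0.2443]
tool_rot: [-0.001, 0.898, 0.44, 0.002]
ft_force: [0.2, 0.3, 0.3]
width: 0.0401
gripper_force: 0.0
```

Request:
move_arm(offset=[[0.072,0.62,-0.168],[0.072,0.62,-0.168],[0.072,0.62,-0.168],[0.072,0.62,-0.168],[0.072,0.62,-0.168],[0.072,0.62,-0.168],[0.072,0.62,-0.168],[0.072,0.62,-0.168],[0.072,0.62,-0.168]], turn=[0.409,0.409,0.409,0.409,0.409,0.409,0.409,0.409,0.409])

```text
time_s: 1.9
eef_pos: [0.4655, -0.0196, 0.1595]
tool_rot: [-0.0, 0.717, 0.697, -0.0]
ft_force: [-0.9, -0.9, -0.9]
width: 0.0404
gripper_force: 0.0
```

Request:
move_arm(offset=[[0,0,-0.06],[0,0,-0.12],[0,0,-0.15],[0,0,-0.165],[0,0,-0.177],[0,0,-0.177]], turn=[0,0,0,0,0,0])

```text
time_s: 2.5
eef_pos: [0.4658, -0.0204, 0.0712]
tool_rot: [0.0, 0.718, 0.696, -0.0]
ft_force: [0.1, 0.2, -0.3]
width: 0.0399
gripper_force: 0.0
```

Run:
```python
from h import *
f=grab_frame("scene")[:,:,::-1][120:320,280:530]
cv2.imwrite("pics/s1.png",cv2.resize(f,None,fx=3,fy=3))
```

```text
(no output)
```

View pics/s1.png

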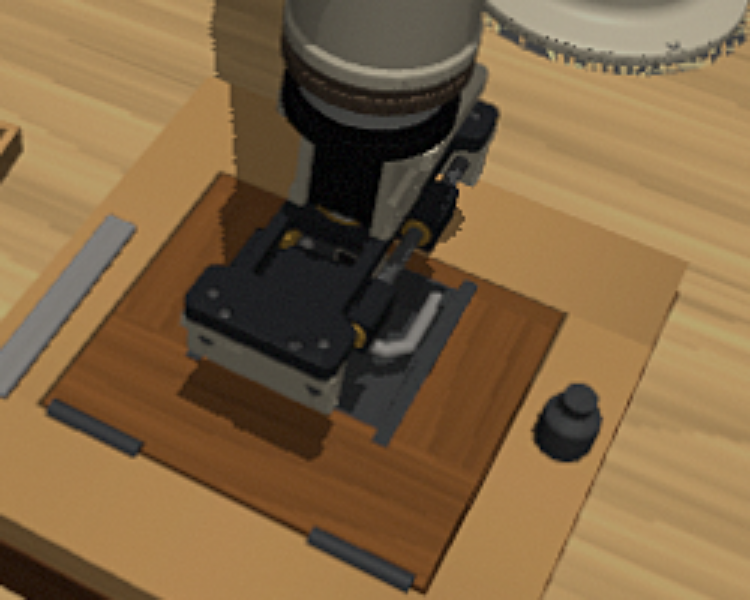

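The gripper sits in the pan around the ring bar, with the bar's end visible at crop (400,340) under the fingers. There is no contact force, so I close.

Request:
move_arm(offset=[[0,0,0],[0,0,0],[0,0,0],[0,0,0],[0,0,0],[0,0,0]], turn=[0,0,0,0,0,0], jaw=0)

```text
time_s: 3.15
eef_pos: [0.4668, -0.0196, 0.0716]
tool_rot: [0.001, 0.717, 0.697, 0.001]
ft_force: [1.7, -0.2, 0.3]
width: 0.0069
gripper_force: 30.0
```

Run:
```python
from h import *
np.set_printoptions(precision=3,suppress=True)
def bar(th,ph):
    u=np.array([-np.cos(th),np.sin(th)]);n=np.array([np.sin(th),np.cos(th)])
    return .165*u-.006*n+.045*(-np.cos(ph)*u+np.sin(ph)*n)
def off(a,b):
    d=b-a; return np.array([d[0]*.9995,d[0]*-.030,d[1]])/.5
print("flip");b0=bar(0,0)
for ph in np.linspace(0,1.57,13)[1:]: print(off(b0,bar(0,ph)))
print("lift")
ths=np.linspace(0,1.87,37); b=bar(0,1.57)
for i,th in enumerate(ths[1:],1):
    ph=min(1.57+th,2.3)
    print(i,round(th,2),off(b,bar(th,ph)))
    if i%12==0: b=bar(th,ph); print("--")
```

```text
flip
[-0.001  0.     0.012]
[-0.003  0.     0.023]
[-0.007  0.     0.034]
[-0.012  0.     0.045]
[-0.019  0.001  0.055]
[-0.026  0.001  0.064]
[-0.035  0.001  0.071]
[-0.045  0.001  0.078]
[-0.055  0.002  0.083]
[-0.067  0.002  0.087]
[-0.078  0.002  0.089]
[-0.09   0.003  0.09 ]
lift
1 0.05 [-0.     0.     0.017]
2 0.1 [ 0.001 -0.     0.034]
3 0.16 [ 0.002 -0.     0.051]
4 0.21 [ 0.005 -0.     0.068]
5 0.26 [ 0.008 -0.     0.085]
6 0.31 [ 0.012 -0.     0.102]
7 0.36 [ 0.017 -0.001  0.118]
8 0.42 [ 0.023 -0.001  0.134]
9 0.47 [ 0.03  -0.001  0.15 ]
10 0.52 [ 0.038 -0.001  0.165]
11 0.57 [ 0.046 -0.001  0.18 ]
12 0.62 [ 0.055 -0.002  0.195]
--
13 0.68 [ 0.01  -0.     0.014]
14 0.73 [ 0.02  -0.001  0.028]
15 0.78 [ 0.036 -0.001  0.04 ]
16 0.83 [ 0.053 -0.002  0.052]
17 0.88 [ 0.07  -0.002  0.063]
18 0.94 [ 0.088 -0.003  0.074]
19 0.99 [ 0.106 -0.003  0.083]
20 1.04 [ 0.125 -0.004  0.091]
21 1.09 [ 0.144 -0.004  0.098]
22 1.14 [ 0.163 -0.005  0.105]
23 1.19 [ 0.183 -0.005  0.11 ]
24 1.25 [ 0.203 -0.006  0.114]
--
25 1.3 [ 0.02  -0.001  0.003]
26 1.35 [ 0.041 -0.001  0.005]
27 1.4 [ 0.061 -0.002  0.006]
28 1.45 [ 0.081 -0.002  0.007]
29 1.51 [ 0.102 -0.003  0.005]
30 1.56 [ 0.122 -0.004  0.003]
31 1.61 [ 0.142 -0.004  0.   ]
32 1.66 [ 0.162 -0.005 -0.004]
33 1.71 [ 0.182 -0.005 -0.009]
34 1.77 [ 0.202 -0.006 -0.015]
35 1.82 [ 0.221 -0.007 -0.023]
36 1.87 [ 0.239 -0.007 -0.031]
--
```

Request:
move_arm(offset=[[-0.001,0,0.012],[-0.003,0,0.023],[-0.007,0,0.034],[-0.012,0,0.045],[-0.019,0.001,0.055],[-0.026,0.001,0.064],[-0.035,0.001,0.071],[-0.045,0.001,0.078],[-0.055,0.002,0.083],[-0.067,0.002,0.087],[-0.078,0.002,0.089],[-0.09,0.003,0.09]], turn=[0,0,0,0,0,0,0,0,0,0,0,0])

```text
time_s: 4.35
eef_pos: [0.4243, -0.0185, 0.1183]
tool_rot: [0.003, 0.718, 0.697, 0.002]
ft_force: [3.7, -3.1, 6.8]
width: 0.0071
gripper_force: 30.0
```

Run:
```python
from h import *
print(observe()["width"],observe()["eef_pos"])
f=grab_frame("scene")[:,:,::-1][120:320,280:530]
cv2.imwrite("pics/s2.png",cv2.resize(f,None,fx=3,fy=3))
```

```text
0.007115344743145334 [ 0.42429407 -0.01846804  0.1182723 ]
```

View pics/s2.png

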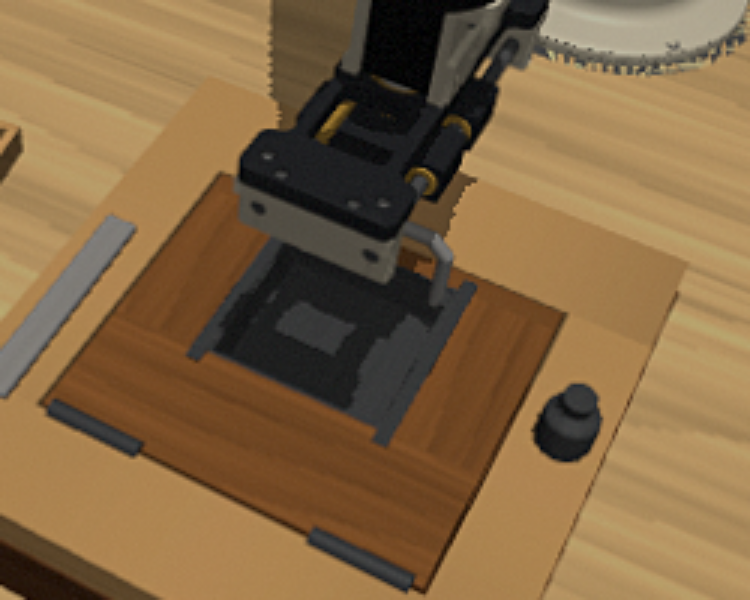

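The ring stands upright in the gripper (leg at crop 440,270) and the hatch is still flush. Next I lift.

Request:
move_arm(offset=[[0,0,0.017],[0.001,0,0.034],[0.002,0,0.051],[0.005,0,0.068],[0.008,0,0.085],[0.012,0,0.102],[0.017,-0.001,0.118],[0.023,-0.001,0.134],[0.03,-0.001,0.15],[0.038,-0.001,0.165],[0.046,-0.001,0.18],[0.055,-0.002,0.195]], turn=[0,0,0,0,0,0,0,0,0,0,0,0])

```text
time_s: 5.6
eef_pos: [0.4484, -0.0189, 0.2142]
tool_rot: [-0.0, 0.717, 0.697, -0.0]
ft_force: [2.3, -3.0, -4.4]
width: 0.0069
gripper_force: 30.0
```

Run:
```python
from h import *
f=grab_frame("scene")[:,:,::-1][60:360,220:570]
cv2.imwrite("pics/s3.png",cv2.resize(f,None,fx=2,fy=2))
```

```text
(no output)
```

View pics/s3.png

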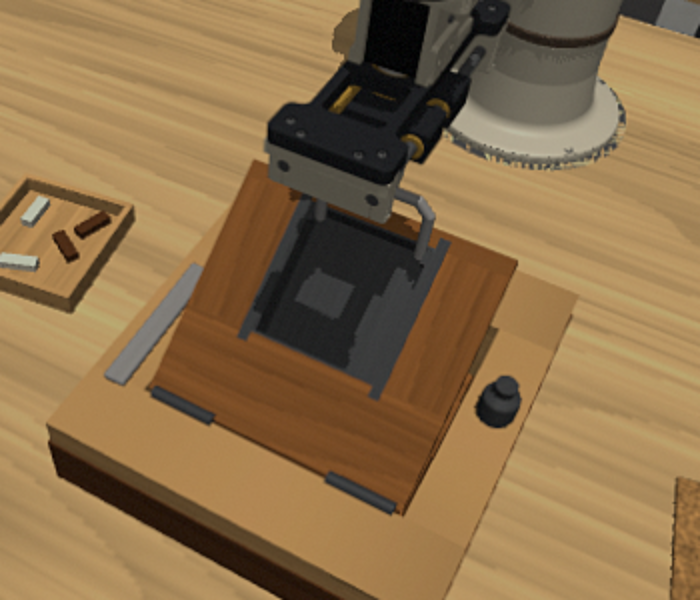

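The hatch is about 0.6 rad open and the ring is held firmly (bar at crop 400,190). I carry on lifting.

Request:
move_arm(offset=[[0.01,0,0.014],[0.02,-0.001,0.028],[0.036,-0.001,0.04],[0.053,-0.002,0.052],[0.07,-0.002,0.063],[0.088,-0.003,0.074],[0.106,-0.003,0.083],[0.125,-0.004,0.091],[0.144,-0.004,0.098],[0.163,-0.005,0.105],[0.183,-0.005,0.11],[0.203,-0.006,0.114]], turn=[0,0,0,0,0,0,0,0,0,0,0,0])

```text
time_s: 6.85
eef_pos: [0.551, -0.0213, 0.2711]
tool_rot: [-0.0, 0.717, 0.697, 0.001]
ft_force: [-1.9, 2.8, 3.1]
width: 0.0068
gripper_force: 30.0
```

Request:
move_arm(offset=[[0.02,-0.001,0.003],[0.041,-0.001,0.005],[0.061,-0.002,0.006],[0.081,-0.002,0.007],[0.102,-0.003,0.005],[0.122,-0.004,0.003],[0.142,-0.004,0],[0.162,-0.005,-0.004],[0.182,-0.005,-0.009],[0.202,-0.006,-0.015],[0.215,-0.006,-0.02],[0.228,-0.007,-0.026]], turn=[0,0,0,0,0,0,0,0,0,0,0,0])

```text
time_s: 8.05
eef_pos: [0.6657, -0.0237, 0.2582]
tool_rot: [0.0, 0.717, 0.697, 0.002]
ft_force: [-0.1, 6.2, 4.2]
width: 0.0066
gripper_force: 30.0
```

Run:
```python
from h import *
f=grab_frame("scene")[:,:,::-1][60:360,220:570]
cv2.imwrite("pics/s4.png",cv2.resize(f,None,fx=2,fy=2))
```

```text
(no output)
```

View pics/s4.png

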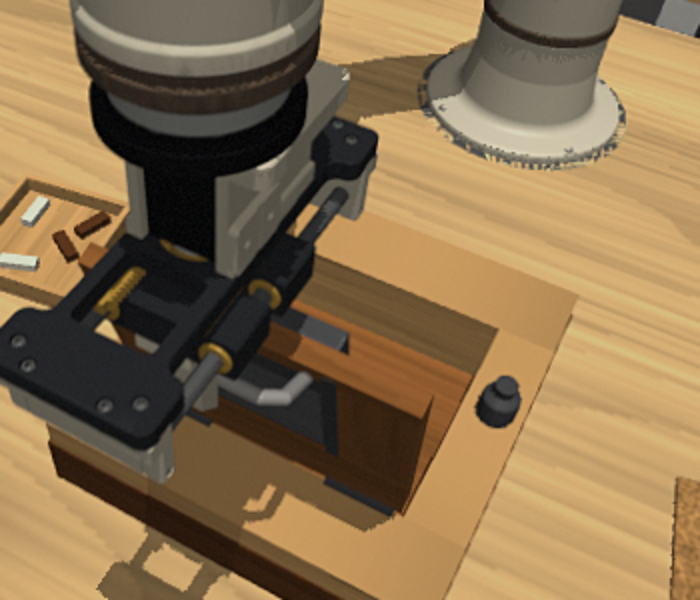

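The hatch is over its upright, the ring bar shows at crop (270,385) still pinched, and the pit is open. I ease it the last bit onto the stop and release.

Request:
move_arm(offset=[[0.006,0,-0.003],[0.012,0,-0.006],[0.018,-0.001,-0.009],[0.022,-0.001,-0.011],[0.022,-0.001,-0.011],[0.022,-0.001,-0.011]], turn=[0,0,0,0,0,0])

```text
time_s: 8.7
eef_pos: [0.6706, -0.0239, 0.2491]
tool_rot: [-0.004, 0.717, 0.697, -0.003]
ft_force: [-11.5, 6.6, -1.3]
width: 0.0067
gripper_force: 30.0
```

Request:
move_arm(offset=[[0,0,0],[0,0,0],[0,0,0],[0,0,0]], turn=[0,0,0,0], jaw=18)

```text
time_s: 9.1
eef_pos: [0.6753, -0.0275, 0.252]
tool_rot: [0.001, 0.718, 0.696, -0.0]
ft_force: [-0.8, -0.3, -0.2]
width: 0.0179
gripper_force: 0.4
```

Request:
move_arm(offset=[[-0.008,0,0],[-0.008,0,0.04],[-0.008,0,0.08],[-0.008,0,0.16],[-0.2,0,0.2],[-0.4,-0.3,0.2],[-0.4,-0.4,0.2],[-0.4,-0.5,0.2],[-0.4,-0.5,0.2],[-0.4,-0.5,0.2],[-0.4,-0.5,0.2],[-0.4,-0.5,0.2]], turn=[0,0,0,0,0,0,0,0,0,0,0,0])

```text
time_s: 10.3
eef_pos: [0.4709, -0.2845, 0.3521]
tool_rot: [0.001, 0.722, 0.692, -0.002]
ft_force: [0.5, -0.6, 0.3]
width: 0.0181
gripper_force: 0.0
```

Run:
```python
from h import *
f=grab_frame("top")[:,:,::-1]
cv2.imwrite("pics/t5.png",cv2.resize(f[170:420,150:400],None,fx=2.4,fy=2.4))
g=grab_frame("scene")[:,:,::-1]; cv2.imwrite("pics/s5.png",g)
```

```text
(no output)
```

View pics/t5.png

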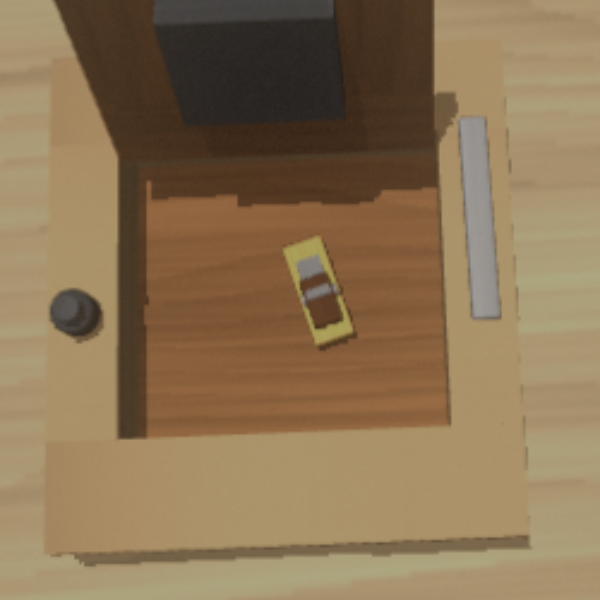

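The hatch is standing back open. The plane's top corners are at crop (284,248), (320,237), (354,332) and (318,347); the weight and bar have not moved.

Run:
```python
from h import *
np.set_printoptions(precision=4,suppress=True)
c=np.array([(284,248),(320,237),(354,332),(318,347)])/2.4+[150,170]
p=pix2w("top",c,.026)[:,:2];m=p.mean(0)
print(p,m,np.linalg.norm(np.diff(p,axis=0),axis=1))
d=p[0]+p[1]-p[2]-p[3];print("yaw",np.arctan2(d[1],d[0]))
a=-.0303;R=np.array([[np.cos(a),np.sin(a)],[-np.sin(a),np.cos(a)]])
print("plat",R@(m-[.4968,-.0201]))
mat=np.array([[.5083,.3908],[.5233,.2728],[.4036,.2572],[.3934,.3706]]);ms=np.array([[.4136,.2567],[.3894,.3756],[.5028,.3907],[.5267,.2753]])
print(mat.mean(0),ms.mean(0)); print(observe()["eef_pos"],observe()["tool_rot"])
```

```text
[[ 0.5232 -0.0182]
 [ 0.5292 -0.0426]
 [ 0.4643 -0.062 ]
 [ 0.4559 -0.0378]] [ 0.4932 -0.0401] [0.0251 0.0677 0.0256]
yaw 0.2872389684170461
plat [-0.003  -0.0201]
[0.4572 0.3228] [0.4581 0.3246]
[ 0.4741 -0.2776  0.3525] [ 0.0005  0.7188  0.6952 -0.    ]
```

Request:
move_arm(offset=[[0,0,0],[0,0,0],[0,0,0],[0.038,0.1,0],[0.038,0.2,0],[0.038,0.3,-0.1],[0.038,0.4,-0.2],[0.038,0.475,-0.3],[0.038,0.475,-0.3],[0.038,0.475,-0.3],[0.038,0.475,-0.3],[0.038,0.475,-0.3]], turn=[-0.799,-0.799,-0.799,-0.799,-0.799,-0.799,-0.799,-0.799,-0.799,-0.799,-0.799,-0.799], jaw=60)

```text
time_s: 11.6
eef_pos: [0.4944, -0.0374, 0.2029]
tool_rot: [0.0, 0.99, 0.144, 0.001]
ft_force: [0.0, -0.8, 0.2]
width: 0.06
gripper_force: 0.0
```

Run:
```python
from h import *
o=observe();q=o["tool_rot"];a=2*np.arctan2(q[2],q[1])-np.pi/2
print(o["eef_pos"],"y dir",a,"want -1.284", o["qpos"].round(2))
```

```text
[ 0.4943804  -0.03743847  0.20293723] y dir -1.2816587633089989 want -1.284 [ 0.68  0.33 -0.77  1.96  0.28  0.95 -1.52]
```

Request:
move_arm(offset=[[-0.001,-0.004,-0.08],[-0.001,-0.004,-0.16],[-0.001,-0.004,-0.22],[-0.001,-0.004,-0.27],[-0.001,-0.004,-0.3],[-0.001,-0.004,-0.32],[-0.001,-0.004,-0.335],[-0.001,-0.004,-0.335]], turn=[0,0,0,0,0,0,0,0])

```text
time_s: 12.4
eef_pos: [0.4936, -0.0408, 0.0348]
tool_rot: [0.0, 0.99, 0.142, 0.0]
ft_force: [-0.1, 0.8, 0.1]
width: 0.0598
gripper_force: 0.0
```

Request:
move_arm(offset=[[0,0,0],[0,0,0],[0,0,0],[0,0,0],[0,0,0],[0,0,0]], turn=[0,0,0,0,0,0], jaw=0)

```text
time_s: 13.0
eef_pos: [0.4935, -0.0404, 0.035]
tool_rot: [0.0, 0.99, 0.143, 0.0]
ft_force: [-1.0, 0.0, 4.2]
width: 0.0275
gripper_force: 30.0
```

Request:
move_arm(offset=[[0,0,0.06],[0,0,0.15],[0,0,0.24],[0,0,0.33],[-0.015,0.08,0.33],[-0.03,0.18,0.33],[-0.045,0.28,0.33],[-0.06,0.38,0.33],[-0.072,0.48,0.33],[-0.072,0.58,0.33],[-0.072,0.66,0.33],[-0.072,0.728,0.33]], turn=[0,0,0,0,0,0,0,0,0,0,0,0])

```text
time_s: 14.2
eef_pos: [0.4561, 0.3261, 0.1994]
tool_rot: [-0.0, 0.99, 0.144, -0.0]
ft_force: [-0.3, -0.5, -1.6]
width: 0.0278
gripper_force: 30.0
```

Request:
move_arm(offset=[[0,0,0],[0,0,-0.06],[0,0,-0.12],[0,0,-0.18],[0,0,-0.24],[0,0,-0.28],[0,0,-0.3],[0,0,-0.3],[0,0,-0.3]], turn=[0,0,0,0,0,0,0,0,0])

```text
time_s: 15.1
eef_pos: [0.4576, 0.3236, 0.0503]
tool_rot: [-0.0, 0.99, 0.142, 0.0]
ft_force: [0.9, 0.1, -1.6]
width: 0.0276
gripper_force: 30.0
```

Run:
```python
from h import *
print(observe()["eef_pos"])
f=grab_frame("scene")[:,:,::-1]
cv2.imwrite("pics/s6.png",cv2.resize(f[150:430,290:640],None,fx=2,fy=2))
```

```text
[0.45760578 0.32362849 0.0503115 ]
```

View pics/s6.png

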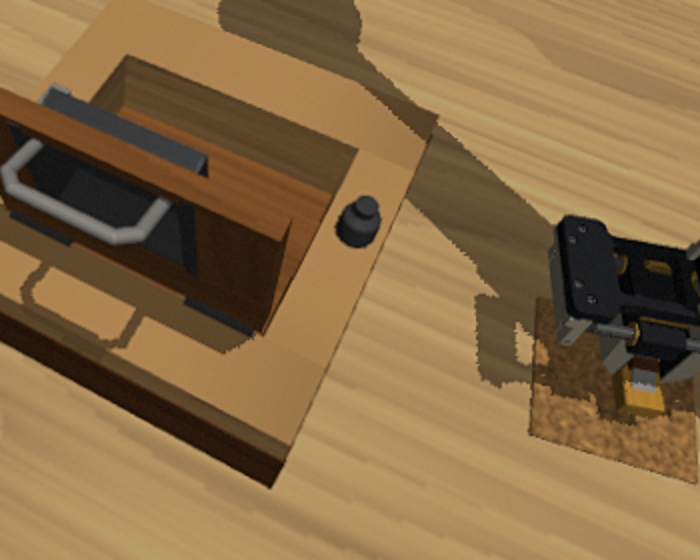

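The plane hangs in the gripper over the middle of the mat (crop 640,390), and the hatch stays open. I lower it the rest of the way.

Request:
move_arm(offset=[[0,0,-0.015],[0,0,-0.026],[0,0,-0.034],[0,0,-0.038],[0,0,-0.041],[0,0,-0.043],[0,0,-0.043],[0,0,-0.043]], turn=[0,0,0,0,0,0,0,0])

```text
time_s: 15.95
eef_pos: [0.4571, 0.3235, 0.0291]
tool_rot: [0.0, 0.99, 0.143, 0.0]
ft_force: [-2.3, -2.6, 6.4]
width: 0.0274
gripper_force: 30.0
```

Contact: the force rose by about 8 N. I release and back away upward.

Request:
move_arm(offset=[[0,0,0],[0,0,0],[0,0,0],[0,0,0],[0,0,0]], turn=[0,0,0,0,0], jaw=60)

```text
time_s: 16.45
eef_pos: [0.4573, 0.3235, 0.0282]
tool_rot: [-0.0, 0.99, 0.143, 0.0]
ft_force: [0.5, 0.1, -0.1]
width: 0.0588
gripper_force: 0.0
```

Request:
move_arm(offset=[[0,0,0.03],[0,0,0.1],[0,0,0.2],[0,0,0.3],[0,0.1,0.35],[0,0.2,0.35],[0,0.3,0.35],[0,0.35,0.35],[0,0.35,0.35],[0,0.35,0.35]], turn=[0,0,0,0,0,0,0,0,0,0])

```text
time_s: 17.45
eef_pos: [0.4563, 0.4991, 0.2037]
tool_rot: [-0.0, 0.99, 0.144, -0.0]
ft_force: [-0.7, -0.9, -0.1]
width: 0.0598
gripper_force: 0.0
```

Run:
```python
from h import *
print(observe()["eef_pos"])
f=grab_frame("scene")[:,:,::-1]
cv2.imwrite("pics/s7.png",cv2.resize(f[150:430,290:640],None,fx=2,fy=2))
```

```text
[0.4563232  0.49908255 0.2037289 ]
```

View pics/s7.png

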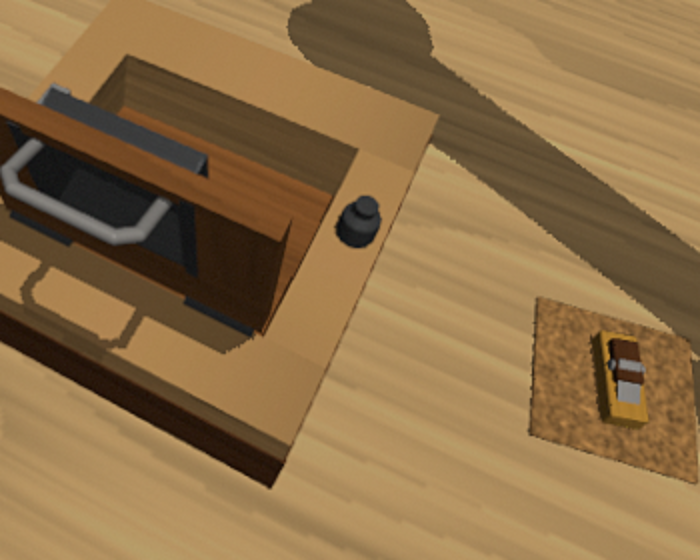

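The plane rests sole down in the middle of the mat (crop 622,380), the hatch is open and the arm is clear. I hand the job in.

```bash
python3 -c "
from station import *
print(sign_off())"
```

```text
the job is handed in; nothing more can be done
None
```

I handed the job in at about 17.5 s: the hatch leans open on its stop, the brass plane sits released and sole down in the middle of the cork mat, and the weight and steel bar look untouched; the hand-in gave no verdict.

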